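# Slide the tin home in the graded rack

## Task

Slide the low, wide food tin along the wooden rack it stands on, without lifting it off, and into the one round well that matches its diameter, so that it drops fully home. Then draw the steel retaining bar forward over it, towards the rack's front lip, as far as it goes. Leave the small tin and the jars beside the rack where they stand.

Things in the scene. Friction and masses are not known exactly. Their poses are not given: they have to be found in the camera images.
- rack: Fixed pale wooden rack, 210 (x) x 356 (y) x 28 mm, front roughly towards the robot; origin at the centre of its underside, z up. Its +x points to the back, where four wells lie in one row (x = +40 mm), graded from +y to -y: 50, 64, 79, 96 mm. The front (x -99 to -8 mm) is a plain strip with a 5 mm high lip along the front and both ends. Low steel guide rails lie at y = +-170 mm, x 11 to 103 mm.
- well_79 (a point): Centre of the mouth of the round well of 79 mm diameter (third of the row, at y = -13.5 mm in the rack's frame), level with the rack's deck, z up. The well is 18 mm deep with a flat dark rubber-lined floor and a 2 mm chamfer. Axes as rack.
- well_50 (a point): Centre of the mouth of the round well of 50 mm diameter (smallest, first of the row, at y = +133 mm in the rack's frame), level with the rack's deck, z up. The well is 18 mm deep with a flat dark rubber-lined floor and a 2 mm chamfer. Axes as rack.
- well_64 (a point): Centre of the mouth of the round well of 64 mm diameter (second of the row, at y = +67 mm in the rack's frame), level with the rack's deck, z up. The well is 18 mm deep with a flat dark rubber-lined floor and a 2 mm chamfer. Axes as rack.
- well_96 (a point): Centre of the mouth of the round well of 96 mm diameter (largest, last of the row, at y = -110 mm in the rack's frame), level with the rack's deck, z up. The well is 18 mm deep with a flat dark rubber-lined floor and a 2 mm chamfer. Axes as rack.
- tin_center (a point): Centre (half-way up) of the low, wide, closed food tin with a pale green label: upright cylinder, 75.4 mm diameter, 58 mm high, 0.18 to 0.33 kg, z along its axis. Starts on the rack's front strip (x about -58 mm), centre 29 mm above the deck; 11 mm above it when fully home in its well. It slides over wells smaller than itself but falls loosely into the largest.
- bar (a joint): Travel of the steel bar (m): 0 to 0.005 at the start, drawn back behind the wells; 0.055 = fully forward (rack's -x), over the wells' middle line, at its stop. About 2 N of friction; stays where left. It spans the rack's y length, 12 mm wide, underside 44, top 52 mm above the deck, an upright at each end. It clears a tin fully home (top 40 mm above the deck), not one standing on the deck (58).
- bar_knob (a point): The upright black knob at the middle of the retaining bar's top, by which the bar is drawn: 12 mm thick (16 mm at its head), 28 mm high, from 52 to 80 mm above the deck. The point is on its axis, 14 mm above the bar's top. Axes as rack.
- spice_jar_mid (a point): Bystander, half-way up: spice jar with a dark cap, 41 mm diameter, 105 mm high, on the worktop beside the rack's +y end.
- tall_tin_mid (a point): Bystander, half-way up: small upright tin, blue, white and red, 57 mm diameter, 72 mm high, on the worktop beside the rack's -y end. Not the tin to be stowed.
- brown_jar_mid (a point): Bystander, half-way up: glass jar with a brown lid, 59 mm diameter, 85 mm high, on the worktop beside the rack's -y end, nearer the robot.
- tin: The same tin, origin at the centre of its underside, 29 mm below tin_center, z along its axis. If pushed in off centre it can hang askew in the well's mouth; a light press (under 10 N) on the high side of its top then seats it.
Mind the look-alikes: they are no part of the job. Leave any purple look-alike of the tin alone.

How it is judged:
By the outcome, as a careful person would: the job done as asked, in the order asked, and still so for the second after the job is handed in, with the robot touching nothing.
It also fails if it takes over 72 s, if anything falls off the work surface, if the arm or the gripper's body presses on something with over 40 N, if the wrist force passes 120 N, or if a joint passes its speed limit or range.

## Robot

A 6-joint arm with a two-finger parallel gripper is mounted at the origin on the work surface; the furniture and walls round the work are solid. World frame = base frame: x ahead of the robot, y to its left, z up, the work surface at z = 0. Lengths are in mm, angles in rad, forces in N, time in s.
With the tool pointing down it reaches from about 350 to 800 mm from the base axis. Payload 7.3 kg.
Tool frame: the origin (TCP) lies at the centre of the arm's flange, where the gripper is bolted on; the fingertips stand 173 mm ahead of it and the grasp point (between the pads) lies 155 mm ahead of it; y points along the fingers, z is the direction in which the jaws open and shut, and the axes are right-handed (so a half turn about y gives the same grasp; the last joint's range is limited). The gripper opens to 85 mm and grips with 20 to 120 N. Pads are 22 mm wide; open, the fingers measure 114 mm over their backs; the gripper's body (76 mm by 85 mm) begins 54 mm behind the grasp point. The pads swing forward as they close: fully open they stand 13 mm farther back than shut.
Start: joints at [-1.313, 0.342, 1.524, -0, 1.275, -0.146], TCP at [206.3, -482.771, 404.722] pointing down, gripper open.
Joint ranges: [-2.53, 2.53], [-0.77, 2.02], [0.04, 2.7], [-1, 4.14], [0.28, 2.66], [-3.11, 3.11]. Speed limits (rad/s): [2.57, 2.57, 3.14, 3.14, 3.14, 3.14].

## Interface

Orientations are given as [roll, pitch, yaw] about the fixed x, y, z axes, in that order (R = Rz(yaw) Ry(pitch) Rx(roll)).
In Python, from station import * gives the robot as it stands.
- The arm moves only by the shell command python3 -m jog 'ROWS' [FORCE]. ROWS is JSON, a list of rows, each an object with "xyz": the shift along the tool's x, y, z in cm, a list of three; "rotation": the turn, a rotation vector about the tool's x, y, z in degrees, a list of three; "jaw": the opening, from 0 (shut) to 1 (fully open). In form: [{"xyz": [dx, dy, dz], "rotation": [ax, ay, az], "jaw": jaw}, ...]. A call has 1 to 12 rows; each row is the pose to reach, as a shift and turn from the pose measured when the call began, along the tool's axes at that moment; what a row does not reach only later rows make up. A row lasts 1/12 s, in which the tool goes at most 41.7 mm and 7.16 degrees, less where a joint would pass 70% of its speed; a pose out of reach is approached as far as the arm can. A call with a gripper value outside its range is refused whole. The fingers move at their own pace and stop on an object; FORCE is the grip in N (left out, the last holds). Time passes only in rows, so rows that repeat a pose let the fingers close. It gives the time, the measured TCP pose, the force and the opening at its end, in the units of the state.
- read_state(): the state, without advancing time (a new reading comes with each control period).
- snapshot(name): name is "side" or "top" or "wrist"; returns (picture, depth): 420x560x3 uint8, red, green, blue; 420x560 float32, mm along the optical axis (not along the pixel's ray), 0 where there is no reading.
- calibration(name): a dict with "mtx" (3x3 intrinsics, pixels), "extrinsics" (4x4, takes a point from world to camera coordinates); the wrist camera has in their place "T_tool_cam" (4x4, takes a point from camera to tool coordinates, whose origin is the TCP and whose axes are the tool frame's). Camera axes: x right, y down, z forward; pixel columns grow to the right and rows downward; lengths in mm; the calibration is good to about 2 mm. A picture is of the moment at which its call begins: read the wrist's pose just before it. calibration takes no time and is no camera call.
- finish_job(): hands the job in, once; it reports no verdict.
Trained networks look in the newest picture that a camera, given by its name, has taken for a name from the list of things; names that differ only in an ending like _2 or _b are one class to them, and where a whole thing is asked for, a point or a joint stands for the part that bears it (a point fixed in the world has none). Each returns a list of dicts, best first, with "confidence" (0 to 1); they miss things now and then, are a little off and sometimes report something else, mostly with a low value. They report only what shows in the picture. A call takes as long as a camera call. They do not tell look-alikes from the thing itself.
- outline_of(camera, query): "region" (420x560 bool, what is visible of it) and "point" ([column, row] in pixels, amid what is visible of it).
- pinpoint(camera, query): "point" ([column, row] in pixels: a listed point, or the origin of a listed thing).
The state is a dict: "time": time; "qpos": joint angles; "qvel": joint speeds; "joint_efforts": joint torques, N m; "tcp_pos": TCP position; "orientation": TCP orientation; "wrist_force": force on the tool from outside, world axes, zero at the start; "moment": the same for the moment, N m; "opening": finger opening in mm.
Only numpy, scipy, OpenCV 4.12 (cv2) and the standard library are available. Lean on these libraries where they do the work, as an engineer would, in place of code of your own. Each camera call takes 0.05 s, during which the arm holds its last target. There are 200 camera calls.

## Working session

There is one attempt and no reset: what is moved stays moved. The work goes in short steps, Python scripts to look and compute and a shell command to move; the robot and the scene stay as the last step left them, time stands still between calls to the robot, and variables do not carry over. Pictures are saved under pics/ and viewed, about 8 in all and at most 12, crops included, and the job is handed in when it is done.

```bash
ls; mkdir -p pics; cat > h.py <<'E'
from station import *
import numpy as np, cv2
from scipy.spatial.transform import Rotation as Ro
def tool():
    s=read_state(); T=np.eye(4); T[:3,:3]=Ro.from_euler('xyz',s['orientation']).as_matrix(); T[:3,3]=s['tcp_pos']; return T
def c2w(name):
    c=calibration(name)
    return (tool()@np.array(c['T_tool_cam']) if name=='wrist' else np.linalg.inv(np.array(c['extrinsics']))), np.array(c['mtx'])
def ray(name,p):
    T,K=c2w(name); d=T[:3,:3]@np.linalg.inv(K)@[p[0],p[1],1]; return T[:3,3],d
def onz(name,p,z):
    o,d=ray(name,p); return o+d*(z-o[2])/d[2]
def atd(name,p,dep):
    o,d=ray(name,p); return o+d*dep[int(round(p[1])),int(round(p[0]))]
def proj(name,P):
    T,K=c2w(name); q=K@(np.linalg.inv(T)@np.append(P,1))[:3]; return q[:2]/q[2]
def save(n,im): cv2.imwrite('pics/'+n+'.png',cv2.cvtColor(im,cv2.COLOR_RGB2BGR))
E
python3 - <<'E'
from h import *
np.set_printoptions(precision=1,suppress=True)
s=read_state(); print(s); print(tool())
ims=[]
for c in ['top','side']:
    im,d=snapshot(c); save(c+'0',im)
    for q in ['rack','well_50','well_64','well_79','well_96','tin_center','bar_knob','spice_jar_mid','tall_tin_mid','brown_jar_mid','tin']:
        r=pinpoint(c,q)
        for k in r[:3]: print(c,q,round(k['confidence'],2),np.array(k['point']),atd(c,k['point'],d))
E
```

```text
pics
{'time': 0.0, 'qpos': array([-1.3,  0.3,  1.5, -0. ,  1.3, -0.1]), 'qvel': array([-0., -0., -0., -0.,  0., -0.]), 'joint_efforts': array([  0. , -43.4, -24.6,   0. ,   0. ,  -0. ]), 'tcp_pos': array([ 206.2, -482.6,  404. ]), 'orientation': array([-1.6,  0. , -2.7]), 'wrist_force': array([ 0.4, -0.6,  0.6]), 'moment': array([0. , 0. , 0.1]), 'opening': 85.2625984402307}
[[  -0.9   -0.     0.4  206.2]
 [  -0.4    0.    -0.9 -482.6]
 [  -0.    -1.    -0.   404. ]
 [   0.     0.     0.     1. ]]
top rack 0.76 [254.5 199.2] [549.3  88.1  28.5]
top well_50 0.88 [234.2 176.1] [608.5 140.9  13. ]
top well_50 0.77 [300.4 193.1] [571.5 -24.2   9.5]
top well_50 0.67 [207.6 168.5] [626.7 208.1   8.7]
top well_64 0.88 [234.2 176.1] [608.5 140.9  13. ]
top well_64 0.77 [300.4 193.1] [571.5 -24.2   9.5]
top well_64 0.67 [207.6 168.5] [626.7 208.1   8.7]
top well_79 0.88 [234.2 176.1] [608.5 140.9  13. ]
top well_79 0.77 [300.4 193.1] [571.5 -24.2   9.5]
top well_79 0.67 [207.6 168.5] [626.7 208.1   8.7]
top well_96 0.88 [234.2 176.1] [608.5 140.9  13. ]
top well_96 0.77 [300.4 193.1] [571.5 -
[... 1275 characters left out ...]
ide well_96 0.81 [259.5 238. ] [596.5  32.3  10.6]
side well_96 0.56 [275.3 223.7] [537.  111.4  88.6]
side tin_center 0.87 [357.9 228.4] [343.9  -1.4  45. ]
side tin_center 0.77 [292.1 233.6] [490.6 144.5  81.3]
side tin_center 0.73 [353.6 287.3] [341.3 314.8  56.1]
side bar_knob 0.7 [239.  211.7] [639.2  67.8  95. ]
side spice_jar_mid 0.72 [204.8 287.9] [612.4 389.8  67.3]
side tall_tin_mid 0.73 [293.9 196.9] [ 544.7 -200.1   49.2]
side brown_jar_mid 0.68 [335.7 200.7] [ 415.1 -169.3   56.7]
side brown_jar_mid 0.26 [246.4 248.5] [610.5 110.6  15.9]
side tin 0.95 [360.  236.3] [337.2  -4.1  22.2]
side tin 0.78 [352.3 297.5] [342.5 313.8  32.8]
side tin 0.72 [361.7 267. ] [328.1 168.9  24.5]
```

```bash
python3 - <<'E'
import cv2
im=cv2.imread('pics/top0.png'); cv2.imwrite('pics/topc.png',cv2.resize(im[130:330,110:410],None,fx=2.6,fy=2.6,interpolation=cv2.INTER_CUBIC))
E
```

```text
(no output)
```

View pics/topc.png

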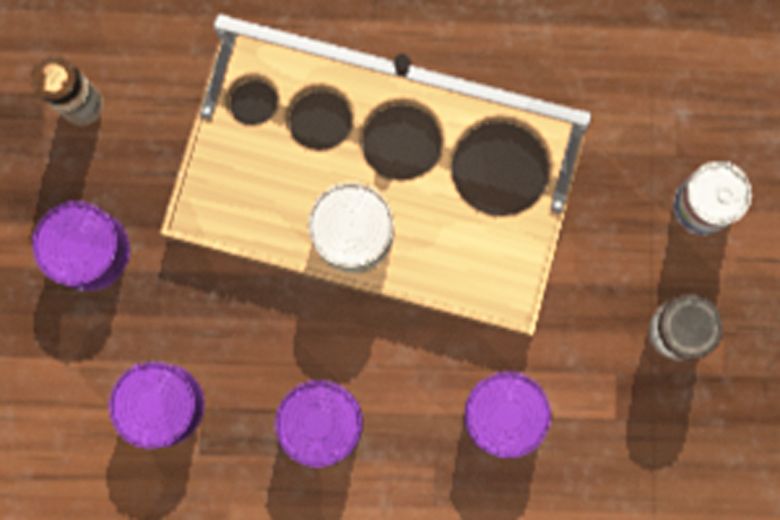

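View pics/side0.png

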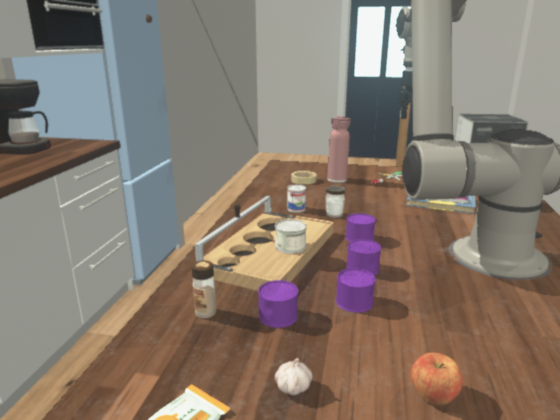

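The top crop shows the rack turned about -13° with four dark wells. Well_79 is the third from the left, at full-frame (265,183), and the black knob is at (265,153). The pale tin standing on the rack is at (245,217). The tin candidates are that one and four purple cups at about (141,226), (170,286), (233,293) and (306,290). Only the pale one fits, since it is green/white and stands on the rack's front strip. This enlarged crop confirms it.

```bash
python3 - <<'E'
from h import *
np.set_printoptions(precision=2,suppress=True)
im=cv2.cvtColor(cv2.imread('pics/top0.png'),cv2.COLOR_BGR2RGB)
g=im.max(2); m=((g<95)).astype(np.uint8)
P=[]
for c in [(207,168),(233,175),(264,183),(302,194)]:
    n,l,st,ce=cv2.connectedComponentsWithStats(m,connectivity=4); k=l[c[1],c[0]]
    x,y,w,h,a=st[k]; cc=ce[k]
    p=onz('top',cc,28); P.append(p[:2]); print(k,st[k],cc,p)
P=np.array(P); L=np.array([[40,133],[40,67],[40,-13.5],[40,-110]])
mu,ml=P.mean(0),L.mean(0); U,S,V=np.linalg.svd((L-ml).T@(P-mu)); R=(U@V).T
if np.linalg.det(R)<0: R=V.T@np.diag([1,-1])@U.T
t=mu-R@ml; print('yaw',np.degrees(np.arctan2(R[1,0],R[0,0])),'t',t,'res',(R@L.T).T+t-P)
p=onz('top',(245.4,217.3),86); print('tin',p,'rack',R.T@(p[:2]-t))
p=onz('top',(265.4,153),94); print('knob',p,R.T@(p[:2]-t))
print(np.array(calibration('wrist')['T_tool_cam']),calibration('wrist')['mtx'])
E
```

```text
28 [198 161  19  17 241] [206.8  168.74] [621.52 207.44  28.  ]
30 [221 165  24  22 415] [232.77 175.71] [606.08 143.23  28.  ]
33 [250 170  30  29 670] [264.1  184.24] [587.21  65.97  28.  ]
39 [ 284  177   37   36 1023] [302.03 194.37] [564.92 -27.22  28.  ]
yaw -13.575320799649047 t [551.56  88.15] res [[ 0.14  0.6 ]
 [ 0.09  0.66]
 [ 0.06 -0.33]
 [-0.29 -0.94]]
tin [496.42 105.4   86.  ] rack [-57.64   3.83]
knob [647.99  64.12  94.  ] [99.38 -0.73]
[[ -0.     0.96   0.29 -74.05]
 [ -0.    -0.29   0.96  30.35]
 [  1.     0.     0.     0.32]
 [  0.     0.     0.     1.  ]] [[359.     0.   279.55]
 [  0.   359.   207.63]
 [  0.     0.     1.  ]]
```

```bash
cat >> h.py <<'E'
YAW=np.radians(-13.575)
Rr=np.array([[np.cos(YAW),-np.sin(YAW)],[np.sin(YAW),np.cos(YAW)]]); tr=np.array([551.56,88.15])
def r2w(x,y): return Rr@[x,y]+tr
def w2r(p): return Rr.T@(np.array(p)[:2]-tr)
RT=np.column_stack([[-Rr[0,0],-Rr[1,0],0],[0,0,-1],[-Rr[0,1],-Rr[1,1],0]])  # x=-xr,y=down,z=-yr
def shift(P):  # P = world TCP target
    T=tool(); d=T[:3,:3].T@(np.array(P)-T[:3,3])/10
    rv=np.degrees(Ro.from_matrix(T[:3,:3].T@RT).as_rotvec())
    print('shift cm',d.round(2),'rot',rv.round(2))
E
python3 - <<'E'
from h import *
np.set_printoptions(precision=1,suppress=True)
shift([*r2w(-57.6,3.8),330])
im,d=snapshot('top'); T,K=c2w('top')
v,u=np.mgrid[:420,:560]; c=np.stack([(u-K[0,2])/K[0,0]*d,(v-K[1,2])/K[1,1]*d,d],-1)
W=c@T[:3,:3].T+T[:3,3]; m=(d>0)&(W[...,2]>95)&(W[...,0]>100)
n,l,st,ce=cv2.connectedComponentsWithStats(m.astype(np.uint8))
for k in range(1,n):
    if st[k,4]>20: q=W[l==k]; print(st[k,4],q.min(0),q.max(0))
E
```

```text
shift cm [-49.8   7.5 -42.7] rot [-0.  36.7 -0. ]
39 [634.2  60.  103.8] [649.8  74.  112.4]
249 [599.1 353.4  95.1] [638.2 392.6 110.1]
1048 [ 401.1 -574.7   95. ] [ 474.1 -530.8  217.3]
18314 [ 100.  -171.9  198.3] [293.3 125.1 759.9]
1835 [ 163.8 -467.6  246.8] [ 229.2 -241.7  641.8]
```

```bash
python3 -m jog '[{"xyz":[-4,0,-3.4],"rotation":[0,3,0],"jaw":1},{"xyz":[-8,0,-6.8],"rotation":[0,6,0],"jaw":1},{"xyz":[-12,0,-10.2],"rotation":[0,9,0],"jaw":1},{"xyz":[-16,0.5,-13.6],"rotation":[0,12,0],"jaw":1},{"xyz":[-20,1,-17],"rotation":[0,15,0],"jaw":1},{"xyz":[-24,1.5,-20.4],"rotation":[0,18,0],"jaw":1},{"xyz":[-28,2,-23.8],"rotation":[0,21,0],"jaw":1},{"xyz":[-32,2.5,-27.2],"rotation":[0,24,0],"jaw":1},{"xyz":[-36,3,-30.6],"rotation":[0,27,0],"jaw":1},{"xyz":[-40,4,-34],"rotation":[0,30,0],"jaw":1},{"xyz":[-44,5,-37.5],"rotation":[0,33,0],"jaw":1},{"xyz":[-48,6,-41],"rotation":[0,36,0],"jaw":1}]'; python3 -c "
from h import *
shift([*r2w(-57.6,3.8),330])"
```

```text
time: 2.25
tcp_pos: [428.5, -35.0, 366.2]
orientation: [-1.571, 0.001, 2.914]
wrist_force: [1.5, -1.0, 0.3]
opening: 85.5
shift cm [ -3.46   3.62 -15.2 ] rot [-0.01  0.56 -0.08]
```

```bash
python3 -m jog '[{"xyz":[-1,1,-4],"rotation":[0,0.5,0],"jaw":1},{"xyz":[-2,2,-8],"rotation":[0,0.5,0],"jaw":1},{"xyz":[-3,3,-12],"rotation":[0,0.6,0],"jaw":1},{"xyz":[-3.46,3.62,-15.2],"rotation":[0,0.56,0],"jaw":1},{"xyz":[-3.46,3.62,-15.2],"rotation":[0,0.56,0],"jaw":1},{"xyz":[-3.46,3.62,-15.2],"rotation":[0,0.56,0],"jaw":1},{"xyz":[-3.46,3.62,-15.2],"rotation":[0,0.56,0],"jaw":1}]'; python3 -c "
from h import *
shift([*r2w(-57.6,3.8),330])
im,d=snapshot('wrist'); save('w1',im)
# overlay
for r,z,x,y in [(37.7,86,-57.6,3.8),(39.5,28,40,-13.5),(48,28,40,-110),(32,28,40,67)]:
    pts=[proj('wrist',[*r2w(x+r*np.cos(a),y+r*np.sin(a)),z]) for a in np.linspace(0,6.28,60)]
    cv2.polylines(im,[np.int32(np.round(pts))],True,(255,0,0),1)
save('w1o',im)
"
```

```text
time: 2.83
tcp_pos: [496.3, 105.3, 329.8]
orientation: [-1.57, 0.001, 2.906]
wrist_force: [-0.3, 0.0, 0.1]
opening: 85.5
shift cm [-0.02 -0.02 -0.01] rot [-0.04  0.05 -0.05]
```

View pics/w1o.png

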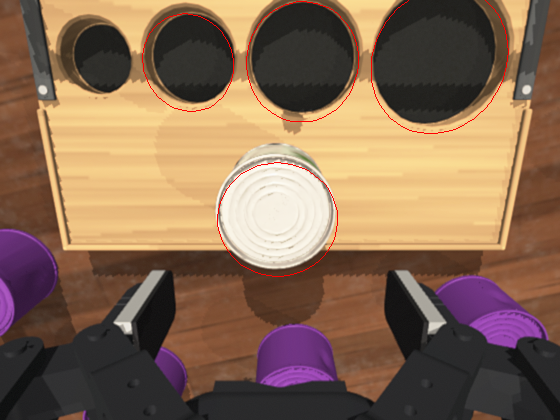

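```bash
python3 - <<'E'
from h import *
im=cv2.cvtColor(cv2.imread('pics/w1.png'),cv2.COLOR_BGR2RGB)
a=im[0:280,140:380]; a=cv2.resize(a,None,fx=2.14,fy=2.14,interpolation=cv2.INTER_CUBIC)
for i in range(0,280,20): cv2.putText(a,str(i),(0,int(i*2.14)+4),0,.35,(255,0,0)); cv2.line(a,(24,int(i*2.14)),(34,int(i*2.14)),(255,0,0),1)
for i in range(140,380,20): cv2.putText(a,str(i),(int((i-140)*2.14)-8,592),0,.35,(255,0,0))
save('w1c',a)
E
```

```text
(no output)
```

View pics/w1c.png

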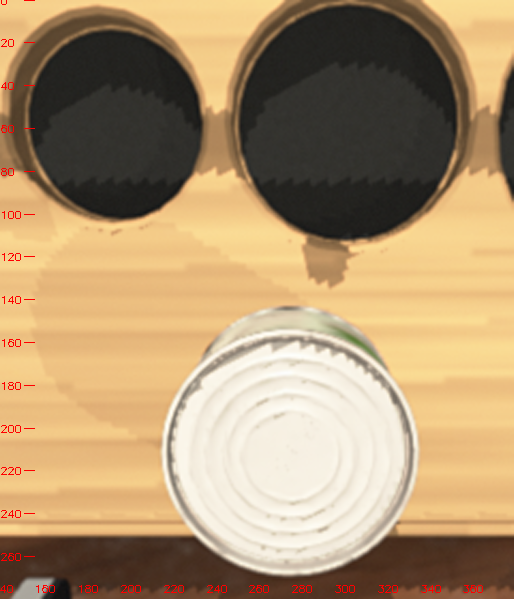

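```bash
python3 - <<'E'
from h import *
np.set_printoptions(precision=1,suppress=True)
im,d=snapshot('wrist'); f=lambda u,v,z: w2r(onz('wrist',(u,v),z))
print('tin L R T B',f(216,211,86),f(335.3,211,86),f(276,154.2,86),f(276,268.7,86))
for z in (28,10): print('w79 L R B',z,f(247,54,z),f(360.5,54,z),f(303,113.5,z))
hsv=cv2.cvtColor(im,cv2.COLOR_RGB2HSV); g=im.max(2)
m=(g<70).astype(np.uint8); n,l,st,ce=cv2.connectedComponentsWithStats(m)
for p in [(100,60),(190,60),(303,60)]:
    s=st[l[p[1],p[0]]]; print('dark',s); x,y,w,h,_=s
    for z in(28,10): print(z,f(x,y+h/2,z),f(x+w,y+h/2,z),f(x+w/2,y,z),f(x+w/2,y+h,z))
m=(g>200).astype(np.uint8)
T,K=c2w('wrist')
for (u,v) in [(300,125),(200,125),(276,211),(303,60)]: print('depth z',atd('wrist',(u,v),d))
print(calibration('top')['extrinsics'])
E
```

```text
tin L R T B [-50.3  41.7] [-50.4 -32.8] [-14.9   4.1] [-90.1   4.4]
w79 L R B 28 [46.8 24.7] [ 46.8 -54.8] [  6.4 -15.3]
w79 L R B 10 [48.8 26.2] [ 48.7 -58.6] [  5.7 -16.4]
dark [  73   26   57   67 2923]
28 [ 43.3 147.3] [ 43.2 107.2] [ 64.6 124.1] [ 20.8 130.5]
10 [ 45.  156.9] [ 45.  114.1] [ 67.8 132.2] [ 21.1 138.9]
dark [ 153   15   81   88 5494]
28 [43.6 91. ] [43.5 34. ] [71.4 60.5] [13.8 64.6]
10 [45.3 96.8] [45.3 36.1] [75.  64.4] [13.6 68.7]
dark [ 251    3  101  109 8677]
28 [44.5 22. ] [ 44.5 -49. ] [ 78.6 -12.9] [  7.5 -14.1]
10 [46.3 23.3] [ 46.3 -52.4] [ 82.7 -13.9] [  6.8 -15.2]
depth z [546.7  75.8  28.3]
depth z [564.1 147.2  30.2]
depth z [502.7 104.3  83. ]
depth z [591.1  62.6  12. ]
[[   0.    -1.     0.    14.6]
 [  -1.    -0.    -0.2  523.3]
 [   0.2   -0.    -1.  1178.7]
 [   0.     0.     0.     1. ]]
```

Both cameras agree on the offset between tin and well, about (97.5, -18.3) mm in the rack frame. I'll go down around the tin at TCP z = 215.

```bash
python3 -c "
from h import *
shift([*r2w(-56,4.2),215])"; python3 -m jog '[{"xyz":[-0.2,3,0],"rotation":[0,0,0],"jaw":1},{"xyz":[-0.2,6,0],"rotation":[0,0,0],"jaw":1},{"xyz":[-0.2,8,0],"rotation":[0,0,0],"jaw":1},{"xyz":[-0.2,9.5,0],"rotation":[0,0,0],"jaw":1},{"xyz":[-0.2,10.5,0],"rotation":[0,0,0],"jaw":1},{"xyz":[-0.2,11.5,0],"rotation":[0,0,0],"jaw":1},{"xyz":[-0.2,11.5,0],"rotation":[0,0,0],"jaw":1},{"xyz":[-0.2,11.5,0],"rotation":[0,0,0],"jaw":1}]'; python3 -c "
from h import *
im,d=snapshot('wrist'); save('w2',im)
print(w2r(read_state()['tcp_pos']))"
```

```text
shift cm [-0.14 11.53 -0.15] rot [-0.02 -0.07 -0.1 ]
time: 3.6
tcp_pos: [498.5, 103.4, 215.6]
orientation: [-1.57, 0.002, 2.903]
wrist_force: [-0.4, 0.2, 0.4]
opening: 85.5
[-55.04263907   2.53083949]
```

View pics/w2.png

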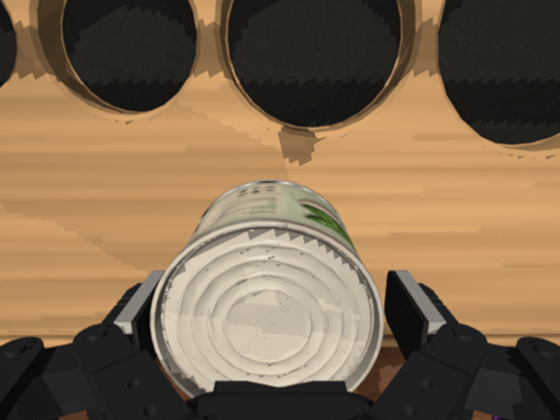

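The tin (rim at columns 152–383) is between the pads (about 150 and 388), 1–2 mm left of centre. I'll shift by that and close.

```bash
python3 -m jog '[{"xyz":[0,0,-0.17],"rotation":[0,0,0],"jaw":1},{"xyz":[0,0,-0.17],"rotation":[0,0,0],"jaw":1},{"xyz":[0,0,-0.17],"rotation":[0,0,0],"jaw":0.8},{"xyz":[0,0,-0.17],"rotation":[0,0,0],"jaw":0.8},{"xyz":[0,0,-0.17],"rotation":[0,0,0],"jaw":0.8},{"xyz":[0,0,-0.17],"rotation":[0,0,0],"jaw":0.8},{"xyz":[0,0,-0.17],"rotation":[0,0,0],"jaw":0.8},{"xyz":[0,0,-0.17],"rotation":[0,0,0],"jaw":0.8}]' 20; python3 -c "
from h import *
print(w2r(read_state()['tcp_pos']),read_state()['moment'])
im,d=snapshot('wrist'); save('w3',im)
a=cv2.resize(im,None,fx=1.4,fy=1.4,interpolation=cv2.INTER_CUBIC)
T,K=c2w('wrist')
f=lambda u,v,z: w2r(onz('wrist',(u,v),z))
m=(im.max(2)<70).astype(np.uint8); n,l,st,ce=cv2.connectedComponentsWithStats(m)
s=st[l[60,310]]; print(s); x,y,w,h,_=s; print(f(x,40,10),f(x+w,40,10),f(x+w/2,y+h,10))
"
```

```text
time: 4.32
tcp_pos: [499.4, 105.4, 216.9]
orientation: [-1.572, 0.005, 2.903]
wrist_force: [0.2, 2.8, 5.6]
opening: 75.1
[-54.76543499   4.5448044 ] [ 0.31515081  0.03415453 -0.0013015 ]
[  234     0   171   129 18420]
[45.55138662 24.5272294 ] [ 45.48017601 -52.63214561] [  6.17107855 -15.2779786 ]
```

```bash
python3 -m jog '[{"xyz":[-0.8,0.1,0.15],"rotation":[0,0,0],"jaw":0.8},{"xyz":[-1.8,0.1,0.35],"rotation":[0,0,0],"jaw":0.8},{"xyz":[-2.8,0.1,0.55],"rotation":[0,0,0],"jaw":0.8},{"xyz":[-3.8,0.1,0.75],"rotation":[0,0,0],"jaw":0.8},{"xyz":[-4.8,0.1,0.95],"rotation":[0,0,0],"jaw":0.8},{"xyz":[-5.8,0.1,1.15],"rotation":[0,0,0],"jaw":0.8},{"xyz":[-6.8,0.1,1.35],"rotation":[0,0,0],"jaw":0.8},{"xyz":[-7.8,0.1,1.55],"rotation":[0,0,0],"jaw":0.8},{"xyz":[-8.8,0.1,1.7],"rotation":[0,0,0],"jaw":0.8},{"xyz":[-9.5,0.1,1.83],"rotation":[0,0,0],"jaw":0.8},{"xyz":[-9.75,0.1,1.83],"rotation":[0,0,0],"jaw":0.8},{"xyz":[-9.75,0.1,1.83],"rotation":[0,0,0],"jaw":0.8}]' 20; python3 -c "
from h import *
print(w2r(read_state()['tcp_pos']))
shift([*r2w(42.7,-13.8),216])
im,d=snapshot('wrist'); save('w4',im); im,d=snapshot('side'); im=im[190:300,190:340]; save('s4',cv2.resize(im,None,fx=4,fy=4,interpolation=cv2.INTER_CUBIC))"
```

```text
time: 5.37
tcp_pos: [590.0, 64.4, 215.8]
orientation: [-1.571, 0.005, 2.903]
wrist_force: [-0.3, -0.4, -3.5]
opening: 74.9
[ 42.99229664 -14.09725319]
shift cm [ 0.03 -0.02 -0.03] rot [ 0.03 -0.1  -0.26]
```

View pics/w4.png

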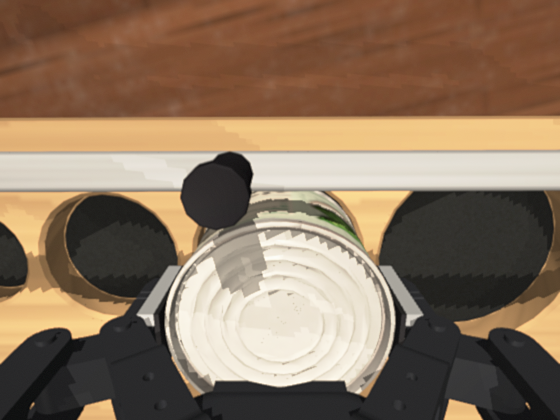

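The tin hides the third well, and the wrist force of -3.5 N says the gripper now carries the tin over the well. I'll release it.

```bash
python3 -m jog '[{"xyz":[0,0,0],"rotation":[0,0,0],"jaw":0.95},{"xyz":[0,0,0],"rotation":[0,0,0],"jaw":1},{"xyz":[0,0,0],"rotation":[0,0,0],"jaw":1},{"xyz":[0,0,0],"rotation":[0,0,0],"jaw":1},{"xyz":[0,0,0],"rotation":[0,0,0],"jaw":1},{"xyz":[0,-2,0],"rotation":[0,0,0],"jaw":1},{"xyz":[0,-4,0],"rotation":[0,0,0],"jaw":1},{"xyz":[0,-7,0],"rotation":[0,0,0],"jaw":1},{"xyz":[0,-9.5,0],"rotation":[0,0,0],"jaw":1},{"xyz":[0,-9.5,0],"rotation":[0,0,0],"jaw":1}]'; python3 - <<'E'
from h import *
np.set_printoptions(precision=1,suppress=True)
im,d=snapshot('wrist'); save('w5',im)
T,K=c2w('wrist')
v,u=np.mgrid[:420,:560]; c=np.stack([(u-K[0,2])/K[0,0]*d,(v-K[1,2])/K[1,1]*d,d],-1)
W=c@T[:3,:3].T+T[:3,3]; R=(W[...,:2]-tr)@Rr
for x in (10,25,40,50,60,68):
    print(x,[round(float(np.median(W[...,2][(d>0)&(abs(R[...,0]-x-4)<4)&(abs(R[...,1]-y)<4)])),1) for y in (-40,-27,-13,0,13)])
for q in ['bar_knob','tin']:
    for k in pinpoint('wrist',q)[:2]: p=k['point']; print(q,k['confidence'],p,w2r(onz('wrist',p,94 if q=='bar_knob' else 10)))
shift([*r2w(99.4,0),290])
E
```

```text
time: 6.3
tcp_pos: [590.3, 64.7, 316.4]
orientation: [-1.573, 0.013, 2.903]
wrist_force: [0.6, -0.3, 0.1]
opening: 85.6
10 [64.8, 62.8, 63.0, 62.9, 65.2]
25 [63.0, 63.0, 62.9, 62.8, 62.7]
40 [63.1, 62.9, 62.8, 62.8, 62.8]
50 [62.9, 220.2, 220.7, 220.3, 62.8]
60 [224.6, 63.3, 62.8, 64.3, 224.0]
68 [27.9, 62.5, 62.6, 62.4, 25.1]
bar_knob 0.74 [255.3, 143.9] [94.9 -1.9]
tin 0.6 [277.2, 199.7] [ 41.  -12.8]
shift cm [-5.8  2.1 -1.4] rot [ 0.  -0.1 -0.2]
```

View pics/w5.png

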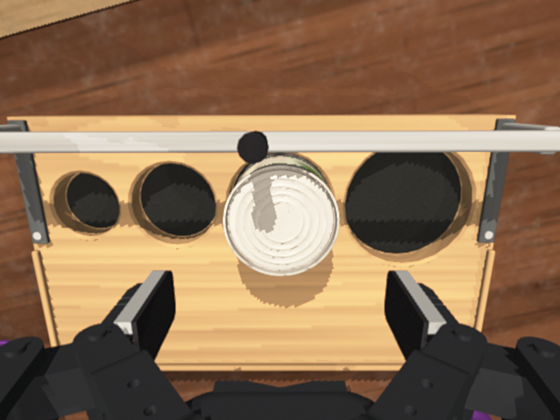

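Depths show the tin level: its recessed top is at 63 mm everywhere, against 83 before, so it is home. The picture shows it seated in the third well at (281,220), with the knob at (253,146). Next is the knob, which should be at rack x of about 94 and y of about -1.

```bash
python3 -m jog '[{"xyz":[-1.8,0,-0.4],"rotation":[0,0,0],"jaw":0.5},{"xyz":[-3.6,0,-0.8],"rotation":[0,0,0],"jaw":0.4},{"xyz":[-5.2,0,-1.25],"rotation":[0,0,0],"jaw":0.4},{"xyz":[-5.2,0,-1.25],"rotation":[0,0,0],"jaw":0.4},{"xyz":[-5.2,0,-1.25],"rotation":[0,0,0],"jaw":0.4},{"xyz":[-5.2,0,-1.25],"rotation":[0,0,0],"jaw":0.4}]'; python3 - <<'E'
from h import *
im,d=snapshot('wrist')
print(w2r(read_state()['tcp_pos']))
for k in pinpoint('wrist','bar_knob')[:2]: p=k['point']; print(k['confidence'],p,w2r(onz('wrist',p,94)))
# where tips would be
cv2.circle(im,tuple(int(round(a)) for a in proj('wrist',[*r2w(94,-1.3),94])),4,(255,0,0),1)
save('w6',im)
E
```

```text
time: 6.95
tcp_pos: [641.5, 64.6, 309.1]
orientation: [-1.57, -0.0, 2.903]
wrist_force: [0.2, 0.5, -0.3]
opening: 34.4
[92.89584537 -1.75564686]
0.63 [275.0, 232.4] [9.65985394e+01 9.22048997e-02]
```

View pics/w6.png

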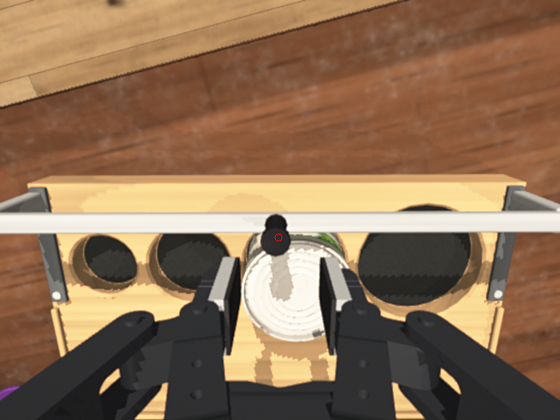

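```bash
python3 -m jog '[{"xyz":[-0.1,1.5,-0.15],"rotation":[0,0,0],"jaw":0.4},{"xyz":[-0.1,3,-0.15],"rotation":[0,0,0],"jaw":0.4},{"xyz":[-0.1,4,-0.15],"rotation":[0,0,0],"jaw":0.4},{"xyz":[-0.1,4.8,-0.15],"rotation":[0,0,0],"jaw":0.4},{"xyz":[-0.1,4.8,-0.15],"rotation":[0,0,0],"jaw":0.4},{"xyz":[-0.1,4.8,-0.15],"rotation":[0,0,0],"jaw":0.2},{"xyz":[-0.1,4.8,-0.15],"rotation":[0,0,0],"jaw":0},{"xyz":[-0.1,4.8,-0.15],"rotation":[0,0,0],"jaw":0},{"xyz":[-0.1,4.8,-0.15],"rotation":[0,0,0],"jaw":0},{"xyz":[-0.1,4.8,-0.15],"rotation":[0,0,0],"jaw":0},{"xyz":[-0.1,4.8,-0.15],"rotation":[0,0,0],"jaw":0},{"xyz":[-0.1,4.8,-0.15],"rotation":[0,0,0],"jaw":0}]' 30; python3 - <<'E'
from h import *
print(w2r(read_state()['tcp_pos']))
E
```

```text
time: 8.05
tcp_pos: [643.1, 66.3, 262.6]
orientation: [-1.572, 0.003, 2.903]
wrist_force: [1.3, 4.6, 0.8]
opening: 13.9
[94.09317221  0.20291958]
```

The knob is gripped at 13.9 mm opening. I'll pull forward.

```bash
python3 -m jog '[{"xyz":[0.5,0,0],"rotation":[0,0,0],"jaw":0},{"xyz":[1,0,0],"rotation":[0,0,0],"jaw":0},{"xyz":[1.5,0,0],"rotation":[0,0,0],"jaw":0},{"xyz":[2,0,0],"rotation":[0,0,0],"jaw":0},{"xyz":[2.5,0,0],"rotation":[0,0,0],"jaw":0},{"xyz":[3,0,0],"rotation":[0,0,0],"jaw":0},{"xyz":[3.5,0,0],"rotation":[0,0,0],"jaw":0},{"xyz":[4,0,0],"rotation":[0,0,0],"jaw":0},{"xyz":[4.3,0,0],"rotation":[0,0,0],"jaw":0},{"xyz":[4.6,0,0],"rotation":[0,0,0],"jaw":0},{"xyz":[4.8,0,0],"rotation":[0,0,0],"jaw":0},{"xyz":[4.8,0,0],"rotation":[0,0,0],"jaw":0}]'; python3 -c "
from h import *
print(w2r(read_state()['tcp_pos']))"; python3 -m jog '[{"xyz":[0.2,0,0],"rotation":[0,0,0],"jaw":0},{"xyz":[0.3,0,0],"rotation":[0,0,0],"jaw":0},{"xyz":[0.4,0,0],"rotation":[0,0,0],"jaw":0},{"xyz":[0.4,0,0],"rotation":[0,0,0],"jaw":0}]';  python3 -c "
from h import *
print(w2r(read_state()['tcp_pos']))"
```

```text
time: 9.05
tcp_pos: [596.0, 77.7, 262.6]
orientation: [-1.572, 0.002, 2.904]
wrist_force: [0.7, 2.7, 2.3]
opening: 14.0
[45.66506882  0.23719041]
time: 9.38
tcp_pos: [592.3, 78.5, 262.7]
orientation: [-1.572, 0.003, 2.903]
wrist_force: [3.0, 1.2, -1.3]
opening: 14.2
[41.88061292  0.19651457]
```

```bash
for i in 1 2; do python3 -m jog '[{"xyz":[0.15,0,0],"rotation":[0,0,0],"jaw":0},{"xyz":[0.3,0,0],"rotation":[0,0,0],"jaw":0},{"xyz":[0.3,0,0],"rotation":[0,0,0],"jaw":0}]';  python3 -c "
from h import *
print(w2r(read_state()['tcp_pos']))"; done
```

```text
time: 9.63
tcp_pos: [591.1, 78.7, 262.7]
orientation: [-1.572, 0.009, 2.903]
wrist_force: [11.8, 0.5, -7.4]
opening: 13.7
[40.65537395  0.08744081]
time: 9.88
tcp_pos: [590.0, 78.8, 262.7]
orientation: [-1.573, 0.016, 2.903]
wrist_force: [13.5, -0.7, -9.0]
opening: 13.9
[39.5854489  -0.05985501]
```

The force rose to 13 N and the travel stopped at about 53–54 mm, so the bar is at its stop. I'll release, retreat and check.

```bash
python3 -m jog '[{"xyz":[0,0,0],"rotation":[0,0,0],"jaw":0.5},{"xyz":[0,0,0],"rotation":[0,0,0],"jaw":0.5},{"xyz":[0,0,0],"rotation":[0,0,0],"jaw":0.5},{"xyz":[0,0,0],"rotation":[0,0,0],"jaw":0.5},{"xyz":[0,-3,0],"rotation":[0,0,0],"jaw":0.5},{"xyz":[0,-6,0],"rotation":[0,0,0],"jaw":0.5},{"xyz":[0,-9,0],"rotation":[0,0,0],"jaw":0.5},{"xyz":[4,-10,0],"rotation":[0,0,0],"jaw":0.5},{"xyz":[8,-10,0],"rotation":[0,0,0],"jaw":0.5},{"xyz":[12,-10,0],"rotation":[0,0,0],"jaw":0.5},{"xyz":[14,-10,0],"rotation":[0,0,0],"jaw":0.5},{"xyz":[14,-10,0],"rotation":[0,0,0],"jaw":0.5}]'; python3 - <<'E'
from h import *
np.set_printoptions(precision=1,suppress=True)
im,d=snapshot('wrist'); side,ds=snapshot('side')
a=cv2.resize(side[180:330,190:390],(560,420),interpolation=cv2.INTER_CUBIC)
save('end',cv2.resize(np.vstack([im,a]),None,fx=.7,fy=.7,interpolation=cv2.INTER_AREA))
for k in pinpoint('wrist','bar_knob')[:2]: p=k['point']; print(k['confidence'],p,w2r(onz('wrist',p,94)))
for k in pinpoint('side','bar_knob')[:2]: p=k['point']; print(k['confidence'],p,w2r(atd('side',p,ds)))
T,K=c2w('wrist')
v,u=np.mgrid[:420,:560]; c=np.stack([(u-K[0,2])/K[0,0]*d,(v-K[1,2])/K[1,1]*d,d],-1)
W=c@T[:3,:3].T+T[:3,3]; R=(W[...,:2]-tr)@Rr
m=(abs(W[...,2]-79)<5)&(d>0)
for y in (120,67,30,-60,-110,-150): 
    q=R[m&(abs(R[...,1]-y)<8)]; print('bar x at y',y,np.percentile(q[:,0],[5,50,95]) if len(q) else None)
for x in (15,25,62,70):
  print(x,[round(float(np.median(W[...,2][(d>0)&(abs(R[...,0]-x)<3)&(abs(R[...,1]-y)<4)])),1) for y in (-30,-13,5)])
E
```

```text
time: 10.88
tcp_pos: [448.3, 112.9, 360.6]
orientation: [-1.572, 0.013, 2.905]
wrist_force: [1.3, -0.5, 0.2]
opening: 42.7
0.72 [255.2, 213.5] [42.7  3.2]
bar x at y 120 None
bar x at y 67 None
bar x at y 30 None
bar x at y -60 None
bar x at y -110 None
bar x at y -150 None
15 [29.8, 61.1, 29.5]
25 [66.1, 65.9, 65.8]
62 [nan, nan, nan]
70 [nan, nan, nan]
  return _methods._mean(a, axis=axis, dtype=dtype,
  ret = ret.dtype.type(ret / rcount)
```

View pics/end.png

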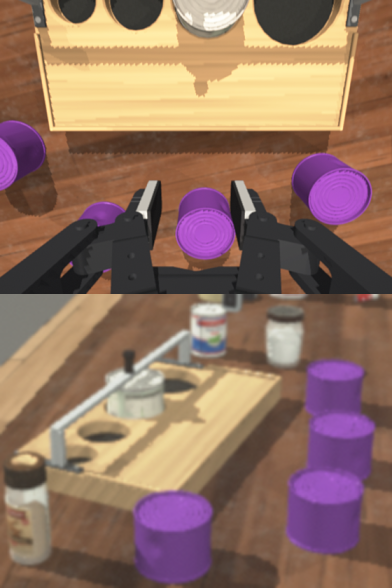

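The wrist view shows the tin home. The side view shows the bar lying across it and the bystanders in place. I'll check the bar's travel in the top camera against the start picture.

```bash
python3 - <<'E'
from h import *
np.set_printoptions(precision=1,suppress=True)
new,d=snapshot('top'); old=cv2.cvtColor(cv2.imread('pics/top0.png'),cv2.COLOR_BGR2RGB)
for k in pinpoint('top','bar_knob')[:2]: print(k['confidence'],k['point'],w2r(onz('top',k['point'],94)))
# profile along rack x at bar-top height, averaged over y
def prof(im,ys):
    xs=np.arange(20,115,1.); o=[]
    hsv=cv2.cvtColor(im,cv2.COLOR_RGB2HSV)
    for y in ys:
        pts=np.float32([[proj('top',[*r2w(x,y),80]) for x in xs]])
        s=cv2.remap(hsv[...,1].astype(np.float32),pts[...,0],pts[...,1],1)[0]; b=cv2.remap(hsv[...,2].astype(np.float32),pts[...,0],pts[...,1],1)[0]
        w=((s<60)&(b>120)); o.append(xs[w].mean() if w.any() else np.nan)
    return np.array(o)
ys=[150,133,100,67,35,-70,-110,-150]
a,b=prof(old,ys),prof(new,ys); print(a,b,a-b)
for q in ['tall_tin_mid','brown_jar_mid','spice_jar_mid']:
    r=pinpoint('top',q); print(q,[np.array(k['point']) for k in r[:2]])
E
```

```text
0.86 [261.0, 173.4] [49.8 -3.8]
[94.  94.  93.5 94.  94.  94.  94.  94.5] [41.5 41.5 41.5 41.5 36.4 42.  42.5 42. ] [52.5 52.5 52.  52.5 57.6 52.  51.5 52.5]
tall_tin_mid [array([379.8, 208.3])]
brown_jar_mid [array([371.9, 257.1])]
spice_jar_mid [array([136. , 166.3])]
```

```bash
python3 -c "
from station import *
print(finish_job(), read_state()['time'])"
```

```text
the job is handed in; nothing more can be done
the job is handed in; nothing more can be done
```

The tin is fully home in the 79 mm well and the retaining bar is drawn forward over it. I handed the job in at about 11 s.

I gripped the pale-labelled tin lightly, slid it along the deck and released it over the well, where it dropped in. I then drew the bar forward by its knob, let go, and moved the arm clear.

Last checks:
- **Tin:** it sits level, with its top about 20 mm lower than before by depth reading. That matches the 18 mm well.
- **Bar:** it moved about 52 mm in the top view (rack x 94 to 42). The resisting force rose from about 3 N to 13 N at the end while the bar stopped following the gripper by about 2 mm, which I took as the stop. The images alone can't show the last 2 mm of travel.
- **Bystanders:** the small tin and both jars show in place within detector noise (up to 4 px between pictures). The purple look-alikes were not touched.
- **Disagreements:** the wrist camera reads about 5 mm off the top camera in rack x. The network's knob points (42.7 from one camera, 49.8 from the top) disagreed, so I relied on the bar profile and the force instead. One wrist-camera check of the bar found nothing because the bar was out of view.

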